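Lock the tube carousel with its slide bar

ROBOT

A 6-joint arm with a two-finger parallel gripper is mounted at the origin on a cart in front of the work surface, level with it; the furniture and walls round the work are solid. World frame = base frame: x ahead of the robot, y to its left, z up, the work surface at z = 0. Lengths are in m, angles in rad, forces in N, time in s.
With the tool pointing down it reaches from about 0.35 to 0.875 m from the base axis. Payload 15.5 kg.
Tool frame: the origin (TCP) lies at the centre of the arm's flange, where the gripper is bolted on; the fingertips stand 173 mm ahead of it and the grasp point (between the pads) lies 155 mm ahead of it; z points along the fingers, y is the line along which they close (so a half turn about z gives the same grasp; the last joint's range is limited). The gripper opens to 85 mm and grips with 20 to 120 N. Pads are 22 mm wide; open, the fingers measure 114 mm over their backs; the gripper's body (76 mm by 85 mm) begins 54 mm behind the grasp point. The pads swing forward as they close: fully open they stand 13 mm farther back than shut.
Start: joints at [-1.341, 0.494, 1.345, -0, 1.302, -0.096], TCP at [0.2, -0.592, 0.405] pointing down, gripper open.
Joint ranges: [-2.91, 2.91], [-0.82, 2.16], [0.22, 2.67], [-1.22, 4.37], [0.12, 2.79], [-3.08, 3.08]. Speed limits (rad/s): [1.89, 1.89, 2.57, 3.01, 3.01, 3.01].

INTERFACE

Orientations are given as a unit quaternion [x, y, z, w].
In Python, from station import bot, vision gives the robot as it stands. The module is installed in compiled form; this text tells all that it offers.
- The arm moves only by the shell command python3 -m creep 'ROWS' [FORCE]. ROWS is JSON, a list of rows, each an object of numbers: "tx", "ty", "tz": the shift along the tool's x, y, z in m; "yaw": the turn about the tool's z in rad; "jaw": the finger opening in m, from 0 to 0.0854. A call has 1 to 8 rows; each row is the pose to reach, as a shift and turn from the pose commanded when the call began, along the tool's axes at that moment; what a row does not reach only later rows make up. A row lasts 1/10 s, in which the tool goes at most 50 mm and 8.59 degrees, less where a joint would pass 70% of its speed; a pose out of reach is approached as far as the arm can. A call with a gripper value outside its range is refused whole. The fingers move at their own pace and stop on an object; FORCE is the grip in N (left out, the last holds). Time passes only in rows, so rows that repeat a pose let the fingers close. It gives the time, the measured TCP pose, the force, the opening and the grip force at its end, in the units of the state.
- bot.get_state(): the state, without advancing time (a new reading comes with each control period).
- vision.grab_frame(name): name is "scene" or "top" or "wrist"; returns the picture (384x512x3 uint8, blue, green, red); there is no depth.
- vision.camera_info(name): a dict with "mtx" (3x3 intrinsics, pixels), "position" and "attitude" of the camera in the world. Camera axes: x right, y up, looking along -z (the intrinsics and any distortion apply to the point x, -y, -z); pixel columns grow to the right and rows downward; lengths in m; the calibration is good to about 2 mm. A picture is of the moment at which its call begins: read the wrist's pose just before it. camera_info takes no time and is no camera call; for the wrist camera it gives the pose at the moment of the call.
- bot.sign_off(): hands the job in; it is judged then, once.
The state is a dict: "time": time; "joints": joint angles; "joint_velocities": joint speeds; "joint_efforts": joint torques, N m; "tool_pos": TCP position; "ee_rot": TCP orientation; "contact_force": force on the tool from outside, world axes, zero at the start; "ft_torque": the same for the moment, N m; "gripper_width": opening from 0.0 (shut) to 1.0 (fully open); "grip_force": force on a finger pad.
Only numpy, scipy, OpenCV 4.12 (cv2) and the standard library are available. Lean on these libraries where they do the work, as an engineer would, in place of code of your own. Each camera call takes 0.05 s, during which the arm holds its last target. There are 200 camera calls.

TASK

Park the sample-tube carousel so that it cannot swing round: push the black peg to turn the white disc until the slot in its rim faces the steel locking bar, then push the bar's thumb plate until the bar is fully home in the slot, and take the hand away. This is pushing work only: do not lift the disc or the tubes that stand in it, leave the tubes in their holes, and leave the tube rack, beaker and marker beside it where they are.

Things in the scene. Friction and masses are not known exactly. Their poses are not given: they have to be found in the camera images.
- stand: Grey round carousel stand, fixed, foot 168 mm across. Origin: on the worktop under its upright steel spindle (18 mm thick, top at 58 mm); z up. The locking bar lies on its -x side, along its x axis, in an aluminium guide block 42 mm wide and 48 mm high, from x = -112 to -86 mm. Its yaw differs from run to run; the bar lies to the right of the disc as seen from the robot, within 30 degrees.
- disc: White plastic disc, 148 mm across, 24 mm thick, about 0.5 kg, lying loose over the spindle (1.5 mm play); it turns either way and stays where left. Origin: middle of its underside, 22 mm above the worktop. Slot at its -x, black peg at +x. Its yaw equals the stand's when the slot faces the bar; it starts at least 35 degrees off. Tube holes 54 mm from the axis, none within 76 degrees of the peg.
- slot (a point): Point in the disc's slot: on its centre line, 60 mm from the axis, at half thickness. The slot is 17 mm wide, cut through the full thickness, straight in from the rim to 46 mm from the axis.
- peg (a point): A point inside the black turning peg, 66 mm above the worktop and 54 mm from the axis. The peg is round, upright, fixed to the disc, 14 mm thick and 37 mm high (from the disc's top face at 46 mm to 83 mm above the worktop). A sideways push of 1 to 5 N on it turns the disc.
- lock_bar (a joint): How far the steel bar is pushed towards the disc, m: 0 fully back, 0.034 home (hard stop: thumb plate meets guide block); against the plain rim it stops at 0.010 to 0.012. Slides along the stand's +x with some 2 N of friction, stays where left. 14 mm wide, 10 mm thick, centre line at 34 mm; the nose tapers over 12 mm to 6 mm wide, so it draws in a slot up to 4 mm off at the rim.
- thumb_plate (a point): Middle of the outer face (the one to push, away from the disc) of the bar's upright thumb plate, 60 mm above the worktop. Plate 40 mm wide, 6 mm thick, from 28 to 78 mm above the worktop; 152 mm from the spindle axis when the bar is fully back, 118 mm when home. It moves with the bar.
- bar_nose (a point): Middle of the tip of the bar's nose, 34 mm above the worktop; 84 mm from the spindle axis when fully back, 50 mm when home.
- tube_1: Capped sample tube, 17 mm across the cap, 64 mm high, blue cap, standing loose in one of the disc's holes at x = -20, y = -50 mm in the disc's frame. Origin: middle of its foot, 26 mm above the worktop; its top is 90 mm above the worktop. Stays in its hole.
- tube_3: Capped sample tube, 17 mm across the cap, 64 mm high, red cap, standing loose in one of the disc's holes at x = 13, y = -52 mm in the disc's frame. Origin: middle of its foot, 26 mm above the worktop; its top is 90 mm above the worktop. Stays in its hole.
- tube_5: Capped sample tube, 17 mm across the cap, 64 mm high, white cap, standing loose in one of the disc's holes at x = -20, y = 50 mm in the disc's frame. Origin: middle of its foot, 26 mm above the worktop; its top is 90 mm above the worktop. Stays in its hole.
- rack: Bystander: orange tube rack 170 x 66 mm, 33 mm high, left of the carousel, with two tubes standing in it (top 67 mm above the worktop). Origin: middle of its underside.
- beaker: Bystander: glass beaker 54 mm across, 70 mm high, right of the carousel. Origin: middle of its underside.
- marker: Bystander: marker pen 129 mm long, 19 mm thick, lying on the worktop right of the carousel. Origin: middle of its underside.

How it is judged:
On the way:
1. the disc has been turned so that its slot faces the bar, the bar not yet in the slot (y of slot in the frame of stand between -0.006 and 0.006 m and x of slot in the frame of stand below 0 m and value of joint lock_bar below 0.014 m), for 0.2 s.
At the end, for the whole second after the job is handed in: The bar is home (joint above 0.032 of 0.034 m) in the slot (slot point within 4 mm of the bar's centre line, on the bar's side), the disc at rest and flat on its shoulder (within 4 mm of its seat), and each of the three tubes upright on the floor of its hole (within 5 mm, tilt under 0.25 rad) (value of joint lock_bar above 0.032 m and y of slot in the frame of stand between -0.004 and 0.004 m and x of slot in the frame of stand below 0 m and z of disc in the frame of stand below 0.026 m and angle between disc's own z axis and vertical below 0.06 rad and angular speed of disc below 0.05 rad/s and z of each of tube_1, tube_3, tube_5 in the frame of disc below 0.009 m and angle between each of tube_1, tube_3, tube_5's own z axis and vertical below 0.25 rad); the robot touches nothing.
It fails at once if the disc is lifted or tipped off its shoulder (6 mm, or 0.1 rad) (z of disc in the frame of stand above 0.028 m or angle between disc's own z axis and vertical above 0.1 rad).
It fails at once if a tube is lifted in or out of its hole (more than 10 mm) or tipped (z of any of tube_1, tube_3, tube_5 in the frame of disc above 0.014 m or angle between any of tube_1, tube_3, tube_5's own z axis and vertical above 0.4 rad).
It fails at once if the tube rack, the beaker or the marker is shifted more than 20 mm, or the beaker or the rack tipped (distance of any of rack, beaker, marker from where it was at the start of the episode above 0.02 m or angle between any of rack, beaker's own z axis and vertical above 0.3 rad).
It also fails if it takes over 64 s, if anything falls off the work surface, if the arm or the gripper's body presses on something with over 40 N, if the wrist force passes 120 N, or if a joint passes its speed limit or range.

## Working session

There is one attempt and no reset: what is moved stays moved. The work goes in short steps, Python scripts to look and compute and a shell command to move; the robot and the scene stay as the last step left them, time stands still between calls to the robot, and variables do not carry over. Pictures are saved under pics/ and viewed, at most 13 in all, crops included, and the job is handed in when it is done.

```bash
mkdir -p pics; cat > h.py <<'E'
import numpy as np,cv2
from scipy.spatial.transform import Rotation as R
from station import bot,vision
def ray(ci,u,v):
    K=np.array(ci["mtx"]);d=np.linalg.inv(K)@[u,v,1.];d=np.array([d[0],-d[1],-d[2]])
    return np.array(ci["position"]),ci_R(ci)@d
def ci_R(ci):
    a=np.array(ci["attitude"]);return R.from_quat(a).as_matrix() if a.size==4 else a.reshape(3,3)
def plane(ci,u,v,z):
    p,d=ray(ci,u,v);return p+d*(z-p[2])/d[2]
def proj(ci,P):
    q=ci_R(ci).T@(np.array(P)-ci["position"]);q=np.array([q[0],-q[1],-q[2]]);q=np.array(ci["mtx"])@q;return q[:2]/q[2]
E
python3 - <<'E'
from h import *
for n in("scene","top"):
    ci=vision.camera_info(n);print(n,ci);cv2.imwrite(f"pics/{n}0.png",vision.grab_frame(n))
s=bot.get_state();print(s["time"],s["tool_pos"],s["ee_rot"],s["contact_force"])
E
```

```text
scene {'mtx': array([[412.91818994,   0.        , 250.8742314 ],
       [  0.        , 412.91818994, 187.33825231],
       [  0.        ,   0.        ,   1.        ]]), 'position': array([-0.09729588,  0.86303424,  1.01479766]), 'attitude': array([-0.12136162,  0.40145653,  0.86165244, -0.28576052])}
top {'mtx': array([[452.74290714,   0.        , 264.23645261],
       [  0.        , 452.74290714, 189.50854103],
       [  0.        ,   0.        ,   1.        ]]), 'position': array([ 0.40971771, -0.04987392,  1.31233831]), 'attitude': array([ 0.03324155, -0.03127597, -0.70264431,  0.71007591])}
0.1 [ 0.20002518 -0.59198375  0.4041325 ] [ 9.86760884e-01  1.62180803e-01 -4.24238748e-05 -5.84971071e-04] [ 0.16275288 -0.03729281  0.10537537]
```

View pics/top0.png

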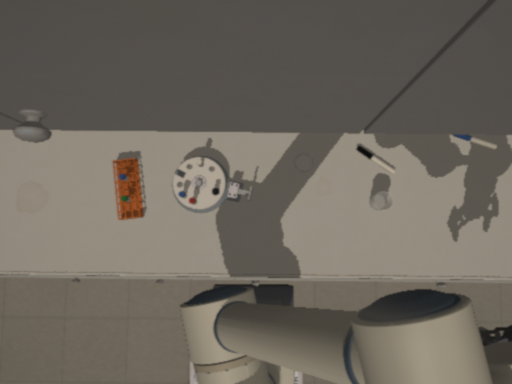

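View pics/scene0.png

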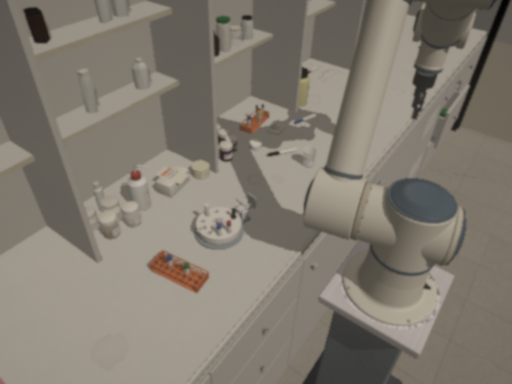

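```bash
python3 - <<'E'
from h import *
a=cv2.imread("pics/top0.png")[140:230,160:270];b=cv2.imread("pics/scene0.png")[190:255,180:265]
a=cv2.resize(a,None,fx=6,fy=6,interpolation=cv2.INTER_CUBIC)
cv2.imwrite("pics/tz.png",a)
E
```

```text
(no output)
```

View pics/tz.png

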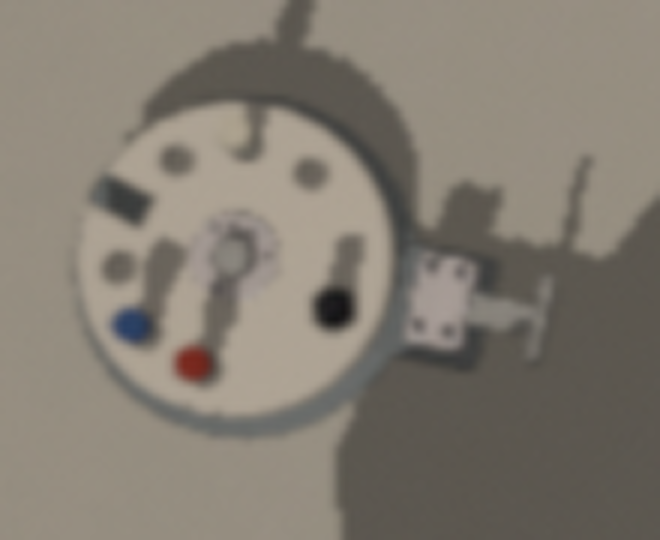

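```bash
python3 - <<'E'
from h import *
ci=vision.camera_info("top")
def px(x,y):return 160+(x+.5)/6-.5,140+(y+.5)/6-.5
P={}
for n,x,y,z in [("spindle",232,257,.058),("peg",333,305,.083),("slot",122,200,.046),("blue",132,325,.09),("red",194,364,.09),("white",236,136,.09),("block",441,300,.048),("plate",538,318,.078)]:
    P[n]=plane(ci,*px(x,y),z);print(n,P[n].round(4))
c=P["spindle"][:2]
# disc top circle
img=cv2.imread("pics/top0.png")
for n in P:
    d=P[n][:2]-c;print(n,np.hypot(*d).round(4),np.degrees(np.arctan2(d[1],d[0])).round(1))
print(proj(ci,P["peg"]))
i2=vision.camera_info("scene");b=cv2.imread("pics/scene0.png")
c0=[int(v)for v in proj(i2,[c[0],c[1],.05])];print(c0)
for n in P: print(n,proj(i2,P[n]).round(1))
x0,y0=c0[0]-55,c0[1]-45
cv2.imwrite("pics/sz.png",cv2.resize(b[y0:y0+90,x0:x0+110],None,fx=6,fy=6,interpolation=cv2.INTER_CUBIC));print(x0,y0)
E
```

```text
spindle [0.5424 0.1383 0.058 ]
peg [0.5183 0.0881 0.083 ]
slot [0.5701 0.1925 0.046 ]
blue [0.5077 0.178  0.09  ]
red [0.4903 0.1495 0.09  ]
white [0.5944 0.133  0.09  ]
block [0.5243 0.0416 0.048 ]
plate [ 0.5138 -0.0049  0.078 ]
spindle 0.0 0.0
peg 0.0557 -115.7
slot 0.0608 62.9
blue 0.0527 131.2
red 0.0533 167.9
white 0.0522 -5.8
block 0.0984 -100.6
plate 0.1461 -101.3
[215.08333333 190.41666667]
[217, 220]
spindle [217.8 218.8]
peg [233.  207.9]
slot [200.6 227.1]
blue [217.9 223.3]
red [228.  220.6]
white [206.3 204.2]
block [240.1 207.2]
plate [250.8 194.7]
162 175
```

View pics/sz.png

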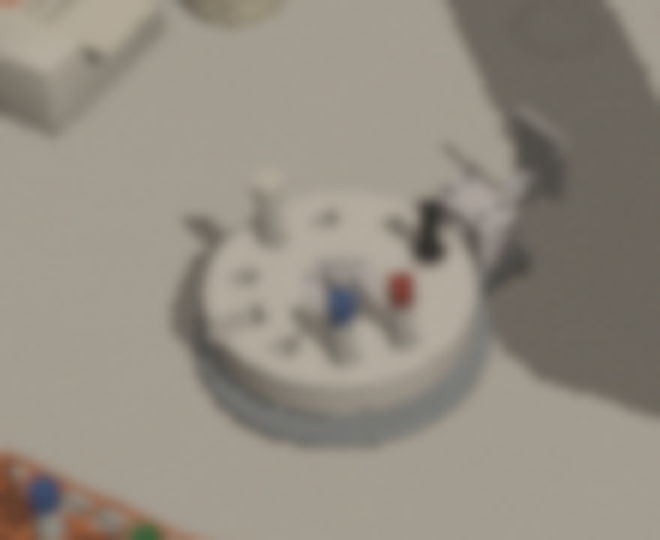

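```bash
cat >> h.py <<'E'
def to(x,y,z,phi):
    "shift and turn in tool axes to reach world TCP x,y,z with tool x axis at phi deg"
    s=bot.get_state();M=R.from_quat(s["ee_rot"]).as_matrix();d=M.T@(np.array([x,y,z])-s["tool_pos"])
    p0=np.degrees(np.arctan2(M[1,0],M[0,0]))
    print("t",s["time"],"pos",np.round(s["tool_pos"],4),"phi",p0.round(2),"f",np.round(s["contact_force"],1),"j1,j6",np.degrees(s["joints"])[[0,5]].round(1))
    print("shift",d.round(4),"yaw",np.radians(p0-phi).round(4), "(mod 2pi)")
E
python3 -m creep '[{"tx":0.26,"ty":-0.27,"yaw":-1.19,"jaw":0.022},{"tx":0.26,"ty":-0.27,"yaw":-1.19,"jaw":0.022},{"tx":0.26,"ty":-0.27,"yaw":-1.19,"jaw":0.022},{"tx":0.26,"ty":-0.27,"yaw":-1.19,"jaw":0.022},{"tx":0.26,"ty":-0.27,"yaw":-1.19,"jaw":0.022},{"tx":0.26,"ty":-0.27,"yaw":-1.19,"jaw":0.022},{"tx":0.26,"ty":-0.27,"yaw":-1.19,"jaw":0.022},{"tx":0.26,"ty":-0.27,"yaw":-1.19,"jaw":0.022}]' 20
python3 -c "
from h import *
to(.518,.088,.38,-116.5)"
```

```text
t 0.1 pos [ 0.2    -0.592   0.4041] phi 18.67 f [ 0.2 -0.   0.1] j1,j6 [-76.8  -5.5]
shift [ 0.5189 -0.5424  0.0248] yaw 2.3591 (mod 2pi)invalid input at $[0]: expected keys tx, ty, tz, yaw, jaw
```

All keys are required.

```bash
python3 -m creep '[{"tx":0.26,"ty":-0.27,"tz":0,"yaw":-1.19,"jaw":0.022},{"tx":0.26,"ty":-0.27,"tz":0,"yaw":-1.19,"jaw":0.022},{"tx":0.26,"ty":-0.27,"tz":0,"yaw":-1.19,"jaw":0.022},{"tx":0.26,"ty":-0.27,"tz":0,"yaw":-1.19,"jaw":0.022},{"tx":0.26,"ty":-0.27,"tz":0,"yaw":-1.19,"jaw":0.022},{"tx":0.26,"ty":-0.27,"tz":0,"yaw":-1.19,"jaw":0.022},{"tx":0.26,"ty":-0.27,"tz":0,"yaw":-1.19,"jaw":0.022},{"tx":0.26,"ty":-0.27,"tz":0,"yaw":-1.19,"jaw":0.022}]' 20
python3 -c "
from h import *
to(.518,.088,.38,-116.5)"
```

```text
time: 0.9
tool_pos: [0.3605, -0.2499, 0.4046]
ee_rot: [0.724, 0.69, 0.0, -0.001]
contact_force: [0.2, -0.8, 0.7]
gripper_width: 0.257
grip_force: 0.0
t 0.9 pos [ 0.3605 -0.2499  0.4046] phi 87.29 f [ 0.2 -0.8  0.7] j1,j6 [-42.6 -39.9]
shift [0.345  0.1414 0.0249] yaw 3.5569 (mod 2pi)
```

```bash
python3 -m creep '[{"tx":0.345,"ty":0.141,"tz":0.02,"yaw":-1.19,"jaw":0.022},{"tx":0.345,"ty":0.141,"tz":0.02,"yaw":-1.19,"jaw":0.022},{"tx":0.345,"ty":0.141,"tz":0.02,"yaw":-1.19,"jaw":0.022},{"tx":0.345,"ty":0.141,"tz":0.02,"yaw":-1.19,"jaw":0.022},{"tx":0.345,"ty":0.141,"tz":0.02,"yaw":-1.19,"jaw":0.022},{"tx":0.345,"ty":0.141,"tz":0.02,"yaw":-1.19,"jaw":0.022},{"tx":0.345,"ty":0.141,"tz":0.02,"yaw":-1.19,"jaw":0.022},{"tx":0.345,"ty":0.141,"tz":0.02,"yaw":-1.19,"jaw":0.022}]' 
python3 -c "
from h import *
to(.518,.088,.38,-116.5)"
python3 -m creep '[{"tx":0,"ty":0,"tz":0,"yaw":-1.19,"jaw":0.022},{"tx":0,"ty":0,"tz":0,"yaw":-1.19,"jaw":0.022},{"tx":0,"ty":0,"tz":0,"yaw":-1.19,"jaw":0.022},{"tx":0,"ty":0,"tz":0,"yaw":-1.19,"jaw":0.022},{"tx":0,"ty":0,"tz":0,"yaw":-1.19,"jaw":0.022},{"tx":0,"ty":0,"tz":0,"yaw":-1.19,"jaw":0.022},{"tx":0,"ty":0,"tz":0,"yaw":-1.19,"jaw":0.022},{"tx":0,"ty":0,"tz":0,"yaw":-1.19,"jaw":0.022}]' 
python3 -c "
from h import *
to(.518,.088,.38,-116.5)
ci=vision.camera_info('wrist');f=vision.grab_frame('wrist')
cv2.imwrite('pics/w1.png',f);print(ci)
for P in [(.518,.088,.083),(.5424,.1383,.058),(.514,-.005,.078)]:print(proj(ci,P))"
```

```text
time: 1.7
tool_pos: [0.5207, 0.087, 0.3843]
ee_rot: [0.212, 0.977, 0.0, -0.0]
contact_force: [0.4, -1.4, 0.0]
gripper_width: 0.258
grip_force: 0.0
t 1.7 pos [0.5207 0.087  0.3843] phi 155.52 f [ 0.4 -1.4  0. ] j1,j6 [  3.  -62.5]
shift [ 0.0028 -0.0002  0.0043] yaw 4.7476 (mod 2pi)
time: 2.5
tool_pos: [0.5196, 0.0836, 0.3845]
ee_rot: [-0.371, 0.929, 0.0, -0.0]
contact_force: [0.1, 0.1, -0.3]
gripper_width: 0.26
grip_force: 0.0
t 2.5 pos [0.5196 0.0836 0.3845] phi -136.43 f [ 0.1  0.1 -0.3] j1,j6 [   2.6 -130.9]
shift [-0.0019  0.0043  0.0045] yaw -0.3479 (mod 2pi)
{'mtx': array([[334.57113454,   0.        , 253.93667141],
       [  0.        , 334.57113454, 189.98428734],
       [  0.        ,   0.        ,   1.        ]]), 'position': array([0.47126185, 0.03739238, 0.3527375 ]), 'attitude': array([-0.05304449, -0.1244059 ,  0.91029663,  0.39124098])}
[259.15429709 182.69056953]
[279.33464595 229.77878849]
[177.74144748  99.31222701]
```

View pics/w1.png

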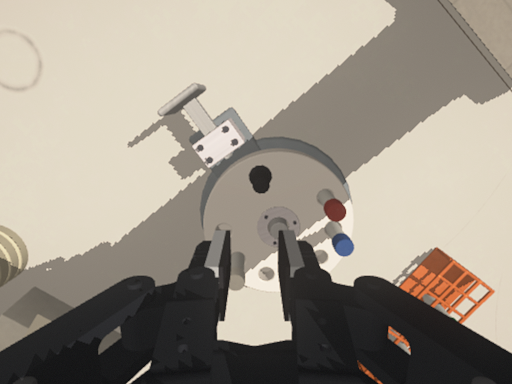

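```bash
python3 - <<'E'
from h import *
ci=vision.camera_info('wrist');f=vision.grab_frame('wrist');cv2.imwrite("pics/w2.png",f)
g=f.max(2);m=(g<45).astype(np.uint8);m[:150]=0;m[205:]=0;m[:,:235]=0;m[:,290:]=0
ys,xs=np.nonzero(m);print("peg bbox",xs.min(),xs.max(),ys.min(),ys.max())
for y in range(ys.min(),ys.max()+1,2):print(y,xs[ys==y].min(),xs[ys==y].max())
hsv=cv2.cvtColor(f,cv2.COLOR_BGR2HSV)
for n,lo,hi in(("red",(0,150,40),(6,255,255)),("blue",(105,150,40),(130,255,255))):
    k=cv2.inRange(hsv,lo,hi);k[:180]=0;k[270:]=0;k[:,:300]=0;k[:,370:]=0
    nn,_,st,ce=cv2.connectedComponentsWithStats(k);i=1+st[1:,4].argmax();print(n,st[i],ce[i],plane(ci,*ce[i],.088).round(4))
for n,u,v,z in(("pegtop",260,173,.083),("spindle",280,226,.058),("plate",183,97,.078),("block",218,142,.048)):print(n,plane(ci,u,v,z).round(4))
t=vision.camera_info("top");print(proj(t,plane(ci,260,173,.083)))
cv2.imwrite("pics/w2z.png",cv2.resize(f[70:280,140:370],None,fx=2.8,fy=2.8,interpolation=cv2.INTER_CUBIC))
E
```

```text
peg bbox 250 270 166 192
166 258 262
168 254 266
170 258 268
172 251 269
174 250 270
176 250 270
178 250 270
180 250 269
182 252 268
184 253 268
186 253 268
188 254 267
190 256 266
192 258 263
red [326 213   5   7   9] [327.88888889 215.66666667] [0.4975 0.1485 0.088 ]Traceback (most recent call last):
  File "<stdin>", line 9, in <module>
ValueError: attempt to get argmax of an empty sequence
```

```bash
python3 - <<'E'
from h import *
to(.518,.088,.38,-116.5)
ci=vision.camera_info('wrist');f=cv2.imread("pics/w2.png")
P={n:plane(ci,u,v,z)[:2] for n,u,v,z in(("peg",260,176,.083),("spindle",280,226,.058),("plate",183,97.5,.078),("block",218,142,.048),("blue",344,244,.09),("red",336,209,.09))}
c=P["spindle"]
for n in P:
    d=P[n]-c;print(n,P[n].round(4),np.hypot(*d).round(4),np.degrees(np.arctan2(d[1],d[0])).round(1))
cv2.imwrite("pics/w2z.png",cv2.resize(f[70:280,140:370],None,fx=2.8,fy=2.8,interpolation=cv2.INTER_CUBIC))
E
```

```text
t 2.6 pos [0.5196 0.0836 0.3845] phi -136.63 f [-1.1 -0.2 -0.1] j1,j6 [   2.6 -130.7]
shift [-0.0018  0.0043  0.0045] yaw -0.3513 (mod 2pi)
peg [0.5134 0.0846] 0.0576 -116.9
spindle [0.5395 0.136 ] 0.0 0.0
plate [ 0.5098 -0.0028] 0.142 -102.1
block [0.5221 0.041 ] 0.0966 -100.3
blue [0.5063 0.1766] 0.0524 129.2
red [0.4895 0.1485] 0.0515 165.9
```

View pics/w2z.png

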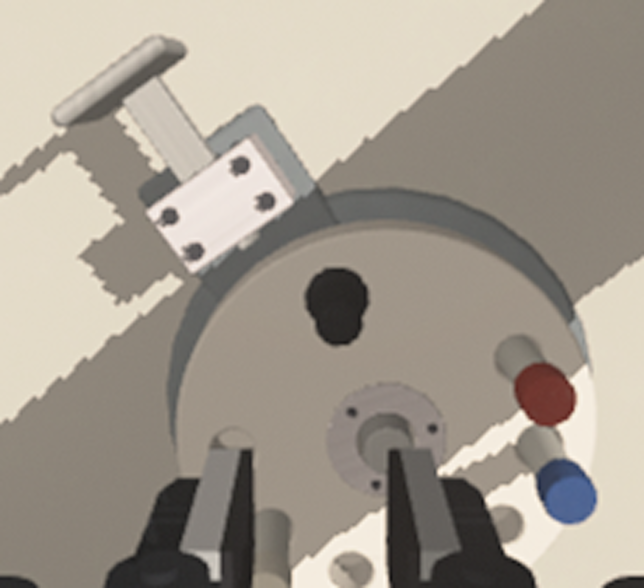

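```bash
python3 - <<'E'
from h import *
from scipy.optimize import least_squares
ci=vision.camera_info('wrist')
q=lambda x,y:(140+(x+.5)/2.8-.5,70+(y+.5)/2.8-.5)
W=lambda x,y,z:plane(ci,*q(x,y),z)[:2]
A,B,C,D=[W(x,y,.048) for x,y in((240,165),(266,201),(170,216),(195,251))]
for d in(B-A,D-C,A-C,B-D):print(np.hypot(*d).round(4),np.degrees(np.arctan2(d[1],d[0])).round(1))
sets={"wrist":dict(peg=W(337,297,.083),sp=W(386,432,.058),plate=W(119,78,.078),block=(A+B+C+D)/4,blue=W(568,490,.09),red=W(546,393,.09)),
"top":dict(peg=[.5183,.0881],sp=[.5424,.1383],plate=[.5138,-.0049],block=[.5243,.0416],blue=[.5077,.178],red=[.4903,.1495])}
for k,S in sets.items():
    def res(p):
        c=p[:2];r=lambda a,x,y:c+R.from_euler('z',a).as_matrix()[:2,:2]@[x,y]
        M=dict(peg=r(p[3],.054,0),sp=c,plate=r(p[2],-.149,0),block=r(p[2],-.099,0),blue=r(p[3],-.02,-.05),red=r(p[3],.013,-.052))
        return np.concatenate([M[n]-S[n] for n in S])
    o=least_squares(res,[.54,.137,np.radians(79),np.radians(-116)]);print(k,o.x[:2].round(4),np.degrees(o.x[2:]).round(2),(o.fun*1e3).round(1))
E
```

```text
0.0141 78.6
0.0139 77.1
0.0284 168.6
0.0288 168.1
wrist [0.5415 0.1361] [  78.   -118.16] [ 2.8  4.   1.9  3.2  0.3 -6.4 -3.  -2.7 -0.7  1.1 -1.3  0.7]
top [0.5429 0.1385] [  78.7 -116.1] [ 0.9  1.9  0.5  0.2 -0.1 -2.7 -0.8 -0.2 -0.9  0.5  0.2  0.2]
```

```bash
python3 -m creep '[{"tx":-0.002,"ty":0.005,"tz":0.02,"yaw":-0.35,"jaw":0.03},{"tx":-0.002,"ty":0.005,"tz":0.04,"yaw":-0.35,"jaw":0.03},{"tx":-0.002,"ty":0.005,"tz":0.05,"yaw":-0.35,"jaw":0.03},{"tx":-0.002,"ty":0.005,"tz":0.05,"yaw":-0.35,"jaw":0.03},{"tx":-0.002,"ty":0.005,"tz":0.05,"yaw":-0.35,"jaw":0.03}]' 
python3 - <<'E'
from h import *
to(.518,.0885,.238,-116.5)
ci=vision.camera_info('wrist');f=vision.grab_frame('wrist')
cv2.imwrite("pics/w3.png",f[0:384,100:420])
for P in [(.5184,.0892,.083),(.5425,.138,.058)]:print(proj(ci,P)-[100,0])
E
```

```text
time: 3.1
tool_pos: [0.5178, 0.0887, 0.3349]
ee_rot: [-0.523, 0.853, 0.0, -0.0]
contact_force: [0.1, 0.6, 0.1]
gripper_width: 0.352
grip_force: 0.0
t 3.1 pos [0.5178 0.0887 0.3349] phi -117.0 f [0.1 0.6 0.1] j1,j6 [   3.2 -149.8]
shift [ 0.0001 -0.0002  0.0969] yaw -0.0087 (mod 2pi)
[154.33760954 198.94869703]
[155.19494558 254.52302724]
```

View pics/w3.png

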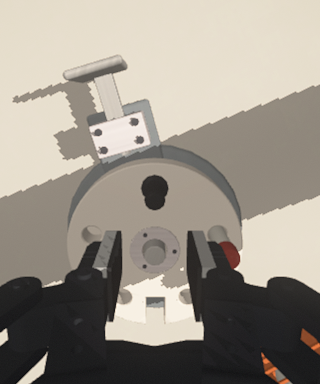

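```bash
python3 -m creep '[{"tx":0.002,"ty":0,"tz":0.03,"yaw":0,"jaw":0.03},{"tx":0.002,"ty":0,"tz":0.06,"yaw":0,"jaw":0.03},{"tx":0.002,"ty":0,"tz":0.08,"yaw":0,"jaw":0.03},{"tx":0.002,"ty":0,"tz":0.09,"yaw":0,"jaw":0.03},{"tx":0.002,"ty":0,"tz":0.097,"yaw":0,"jaw":0.03},{"tx":0.002,"ty":0,"tz":0.097,"yaw":0,"jaw":0.024},{"tx":0.002,"ty":0,"tz":0.097,"yaw":0,"jaw":0.024}]' 
python3 - <<'E'
from h import *
to(.5425,.138,.238,-116.5)
ci=vision.camera_info('wrist');f=vision.grab_frame('wrist')
cv2.imwrite("pics/w4.png",f)
E
```

```text
time: 3.85
tool_pos: [0.5172, 0.0869, 0.2385]
ee_rot: [-0.524, 0.852, -0.0, 0.001]
contact_force: [0.2, 0.1, -0.3]
gripper_width: 0.279
grip_force: 0.0
t 3.85 pos [0.5172 0.0869 0.2385] phi -116.76 f [ 0.2  0.1 -0.3] j1,j6 [   3.  -150.2]
shift [-0.057   0.0004  0.0005] yaw -0.0045 (mod 2pi)
```

View pics/w4.png

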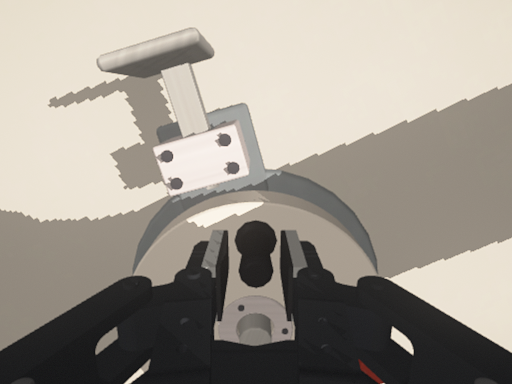

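```bash
python3 -m creep '[{"tx":-0.0004,"ty":0.0066,"tz":0,"yaw":0.12,"jaw":0.02},{"tx":-0.0016,"ty":0.0131,"tz":0,"yaw":0.24,"jaw":0.02},{"tx":-0.0035,"ty":0.0194,"tz":0,"yaw":0.36,"jaw":0.02},{"tx":-0.0062,"ty":0.0254,"tz":0,"yaw":0.48,"jaw":0.02},{"tx":-0.0096,"ty":0.0311,"tz":0,"yaw":0.60,"jaw":0.02},{"tx":-0.0136,"ty":0.0363,"tz":0,"yaw":0.72,"jaw":0.02},{"tx":-0.0183,"ty":0.0410,"tz":0,"yaw":0.84,"jaw":0.02},{"tx":-0.0235,"ty":0.0451,"tz":0,"yaw":0.96,"jaw":0.02}]' 
python3 - <<'E'
from h import *
to(.5425,.138,.238,-171.5)
f=vision.grab_frame('wrist')
cv2.imwrite("pics/w5.png",f)
E
```

```text
time: 4.7
tool_pos: [0.4873, 0.1283, 0.2386]
ee_rot: [-0.069, 0.998, -0.0, 0.001]
contact_force: [-0.0, -1.6, 1.2]
gripper_width: 0.234
grip_force: 0.7
t 4.7 pos [0.4873 0.1283 0.2386] phi -172.03 f [-0.  -1.6  1.2] j1,j6 [  8. -90.]
shift [-0.056   0.0019  0.0007] yaw -0.0093 (mod 2pi)
```

View pics/w5.png

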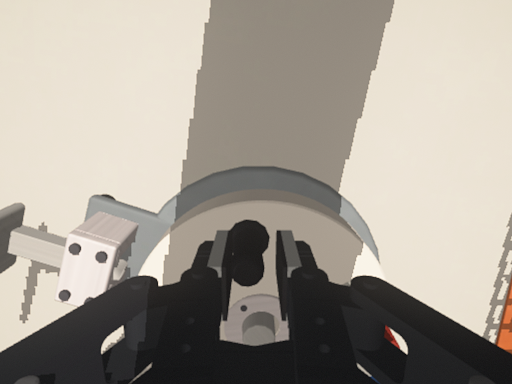

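```bash
python3 -m creep '[{"tx":-0.0004,"ty":0.0066,"tz":0,"yaw":0.12,"jaw":0.02},{"tx":-0.0016,"ty":0.0131,"tz":0,"yaw":0.24,"jaw":0.02},{"tx":-0.0035,"ty":0.0194,"tz":0,"yaw":0.36,"jaw":0.02},{"tx":-0.0062,"ty":0.0254,"tz":0,"yaw":0.48,"jaw":0.02},{"tx":-0.0096,"ty":0.0311,"tz":0,"yaw":0.60,"jaw":0.02},{"tx":-0.0136,"ty":0.0363,"tz":0,"yaw":0.72,"jaw":0.02},{"tx":-0.0183,"ty":0.0410,"tz":0,"yaw":0.84,"jaw":0.02},{"tx":-0.0235,"ty":0.0451,"tz":0,"yaw":0.96,"jaw":0.02}]' 
python3 -c "
from h import *
to(.5425,.138,.238,78.5)"
```

```text
time: 5.55
tool_pos: [0.5039, 0.1762, 0.2383]
ee_rot: [0.398, 0.917, 0.0, 0.0]
contact_force: [-2.6, 1.1, -0.2]
gripper_width: 0.235
grip_force: 0.8
t 5.55 pos [0.5039 0.1762 0.2383] phi 133.13 f [-2.6  1.1 -0.2] j1,j6 [ 12.9 -30.3]
shift [-0.0543  0.002   0.0003] yaw 0.9534 (mod 2pi)
```

```bash
python3 -m creep '[{"tx":-0.0004,"ty":0.0066,"tz":0,"yaw":0.12,"jaw":0.02},{"tx":-0.0016,"ty":0.0131,"tz":0,"yaw":0.24,"jaw":0.02},{"tx":-0.0035,"ty":0.0194,"tz":0,"yaw":0.36,"jaw":0.02},{"tx":-0.0062,"ty":0.0254,"tz":0,"yaw":0.48,"jaw":0.02},{"tx":-0.0096,"ty":0.0311,"tz":0,"yaw":0.60,"jaw":0.02},{"tx":-0.0136,"ty":0.0363,"tz":0,"yaw":0.72,"jaw":0.02},{"tx":-0.0183,"ty":0.0410,"tz":0,"yaw":0.84,"jaw":0.02},{"tx":-0.0235,"ty":0.0451,"tz":0,"yaw":0.96,"jaw":0.02}]' 
python3 - <<'E'
from h import *
to(.5425,.138,.238,78.5)
f=vision.grab_frame('top');cv2.imwrite("pics/t1.png",f)
g=vision.grab_frame('scene');cv2.imwrite("pics/s1.png",g)
cv2.imwrite("pics/m1.png",np.vstack([cv2.resize(f[145:225,160:270],(660,480),interpolation=cv2.INTER_CUBIC)]))
for n,im in(("top",f),("scene",g)):
  ci=vision.camera_info(n);h=cv2.cvtColor(im,cv2.COLOR_BGR2HSV)
  c=proj(ci,(.5425,.138,.06)).astype(int)
  for k,lo,hi in(("blue",(105,120,40),(130,255,255)),("red",(0,130,40),(5,255,255)),("red2",(173,130,40),(180,255,255))):
    m=cv2.inRange(h,lo,hi);w=np.zeros_like(m);w[c[1]-35:c[1]+35,c[0]-32:c[0]+35]=1;m*=w
    nn,_,st,ce=cv2.connectedComponentsWithStats(m)
    for i in range(1,nn):
      if st[i,4]>3:
        p=plane(ci,*ce[i],.088);d=p[:2]-[.5425,.138];print(n,k,st[i,4],ce[i].round(1),p.round(4),np.hypot(*d).round(4),np.degrees(np.arctan2(d[1],d[0])).round(1))
E
```

```text
time: 6.35
tool_pos: [0.5531, 0.1899, 0.2383]
ee_rot: [0.776, 0.63, 0.0, 0.0]
contact_force: [-1.2, 0.8, -0.9]
gripper_width: 0.232
grip_force: 0.7
t 6.35 pos [0.5531 0.1899 0.2383] phi 78.12 f [-1.2  0.8 -0.9] j1,j6 [13.1 25. ]
shift [-0.053   0.0003  0.0003] yaw -0.0066 (mod 2pi)
top blue 11 [207.2 163.5] [0.5913 0.1107 0.088 ] 0.056 -29.2
top red 17 [195.6 161.1] [0.5977 0.1425 0.088 ] 0.0554 4.7
```

```bash
python3 -m creep '[{"tx":0,"ty":0.0015,"tz":0,"yaw":0.03,"jaw":0.02},{"tx":0,"ty":0.003,"tz":0,"yaw":0.055,"jaw":0.02},{"tx":0,"ty":0.003,"tz":0,"yaw":0.055,"jaw":0.02},{"tx":0,"ty":0.003,"tz":0,"yaw":0.055,"jaw":0.03},{"tx":0,"ty":0.003,"tz":0,"yaw":0.055,"jaw":0.03},{"tx":0,"ty":0.003,"tz":-0.03,"yaw":0.055,"jaw":0.03},{"tx":0,"ty":0.003,"tz":-0.08,"yaw":0.055,"jaw":0.03},{"tx":0,"ty":0.003,"tz":-0.11,"yaw":0.055,"jaw":0.03}]' 
python3 -m creep '[{"tx":-0.05,"ty":0,"tz":-0.01,"yaw":0,"jaw":0.0},{"tx":-0.1,"ty":0,"tz":-0.01,"yaw":0,"jaw":0.0},{"tx":-0.15,"ty":0,"tz":-0.01,"yaw":0,"jaw":0.0},{"tx":-0.20,"ty":0,"tz":-0.01,"yaw":0,"jaw":0.0},{"tx":-0.245,"ty":0,"tz":-0.01,"yaw":0,"jaw":0.0},{"tx":-0.245,"ty":0,"tz":-0.01,"yaw":0,"jaw":0.0},{"tx":-0.245,"ty":0,"tz":-0.01,"yaw":0,"jaw":0.0}]' 
python3 - <<'E'
from h import *
to(.505,-.043,.225,78.4)
f=vision.grab_frame('top');w=vision.grab_frame('wrist');cv2.imwrite("pics/t2.png",f);cv2.imwrite("pics/w6.png",w)
m=np.hstack([cv2.resize(f[145:225,165:265],(420,336),interpolation=cv2.INTER_CUBIC),cv2.resize(w,(370,278))[:278]]) if 0 else np.zeros((560,790,3),np.uint8)
m[:336,:420]=cv2.resize(f[145:225,165:265],(420,336),interpolation=cv2.INTER_CUBIC);m[:278,420:]=cv2.resize(w,(370,278))
cv2.imwrite("pics/m2.png",m[:340])
ci=vision.camera_info("top");h=cv2.cvtColor(f,cv2.COLOR_BGR2HSV)
for k,lo,hi,o in(("blue",(105,120,40),(130,255,255),-111.8),("red",(0,130,40),(5,255,255),-76)):
    mm=cv2.inRange(h,lo,hi);mm[:,:168]=0;mm[:,240:]=0;mm[:140]=0;mm[225:]=0
    nn,_,st,ce=cv2.connectedComponentsWithStats(mm);i=1+st[1:,4].argmax()
    p=plane(ci,*ce[i],.088);d=p[:2]-[.5425,.138];print(k,st[i,4],p.round(4),np.hypot(*d).round(4),np.degrees(np.arctan2(d[1],d[0])).round(1)-o)
mm=(f.max(2)<50).astype(np.uint8);c=proj(ci,(.553,.19,.083)).astype(int);print(c)
w_=np.zeros_like(mm);w_[c[1]-8:c[1]+9,c[0]-8:c[0]+9]=1;mm*=w_;ys,xs=np.nonzero(mm);print(len(xs))
if len(xs):
    p=plane(ci,xs.mean(),ys.mean(),.083);d=p[:2]-[.5425,.138];print("peg",p,np.hypot(*d),np.degrees(np.arctan2(d[1],d[0])))
E
```

```text
time: 7.25
tool_pos: [0.556, 0.1894, 0.3505]
ee_rot: [0.793, 0.61, 0.001, 0.0]
contact_force: [-0.6, 0.2, -1.4]
gripper_width: 0.351
grip_force: 0.0
time: 7.95
tool_pos: [0.4926, -0.0483, 0.3578]
ee_rot: [0.793, 0.609, 0.0, 0.0]
contact_force: [0.2, 0.4, 1.5]
gripper_width: 0.002
grip_force: 0.0
t 7.95 pos [ 0.4926 -0.0483  0.3578] phi 74.99 f [0.2 0.4 1.5] j1,j6 [-12.5   2.5]
shift [0.0083 0.0106 0.1328] yaw -0.0595 (mod 2pi)
blue 10 [0.5887 0.1084 0.088 ] 0.0549 79.19999999999999
red 18 [0.5977 0.1402 0.088 ] 0.0553 78.2
[178 177]
25
peg [0.55140535 0.18566506 0.083     ] 0.04848983014731082 79.41733318840444
```

View pics/m2.png

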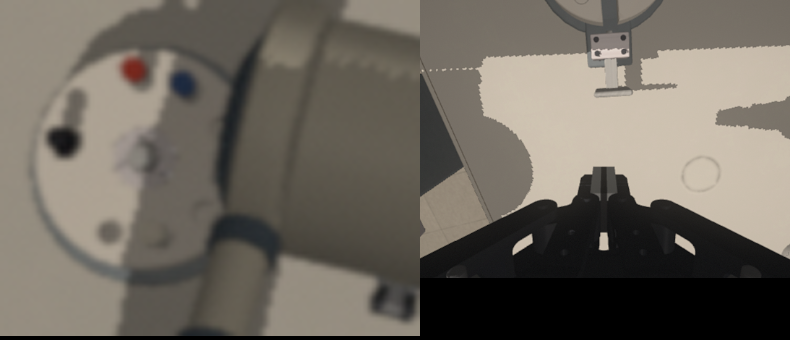

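```bash
python3 - <<'E'
from h import *
ci=vision.camera_info("wrist");k=512/370
for n,u,v,z in(("plate",193*k,92*k,.078),("block",190*k,46.5*k,.048)):
    p=plane(ci,u,v,z);d=p[:2]-[.5425,.138];a=np.radians(78.4);print(n,p.round(4),"in stand",(d@[np.cos(a),np.sin(a)]).round(4),(d@[-np.sin(a),np.cos(a)]).round(4))
E
python3 -m creep '[{"tx":0.008,"ty":0.011,"tz":0.04,"yaw":-0.06,"jaw":0},{"tx":0.008,"ty":0.011,"tz":0.08,"yaw":-0.06,"jaw":0},{"tx":0.008,"ty":0.011,"tz":0.12,"yaw":-0.06,"jaw":0},{"tx":0.008,"ty":0.011,"tz":0.132,"yaw":-0.06,"jaw":0},{"tx":0.008,"ty":0.011,"tz":0.132,"yaw":-0.06,"jaw":0},{"tx":0.008,"ty":0.011,"tz":0.132,"yaw":-0.06,"jaw":0}]'
python3 -c "
from h import *
to(.5425,.138,.225,78.4)"
```

```text
plate [ 0.515  -0.0037  0.078 ] in stand -0.1443 -0.0016
block [0.5243 0.0413 0.048 ] in stand -0.0983 -0.0017
time: 8.65
tool_pos: [0.5061, -0.0421, 0.2268]
ee_rot: [0.774, 0.633, 0.0, 0.0]
contact_force: [0.1, 0.0, -0.2]
gripper_width: 0.001
grip_force: 0.0
t 8.65 pos [ 0.5061 -0.0421  0.2268] phi 78.59 f [ 0.1  0.  -0.2] j1,j6 [-11.5  -0.1]
shift [1.838e-01 1.000e-04 1.800e-03] yaw 0.0034 (mod 2pi)
```

```bash
python3 -m creep '[{"tx":0.008,"ty":0,"tz":0,"yaw":0,"jaw":0},{"tx":0.016,"ty":0,"tz":0,"yaw":0,"jaw":0},{"tx":0.022,"ty":0,"tz":0,"yaw":0,"jaw":0},{"tx":0.027,"ty":0,"tz":0,"yaw":0,"jaw":0},{"tx":0.032,"ty":0,"tz":0,"yaw":0,"jaw":0},{"tx":0.036,"ty":0,"tz":0,"yaw":0,"jaw":0},{"tx":0.04,"ty":0,"tz":0,"yaw":0,"jaw":0}]'
python3 -m creep '[{"tx":0.003,"ty":0,"tz":0,"yaw":0,"jaw":0},{"tx":0.006,"ty":0,"tz":0,"yaw":0,"jaw":0},{"tx":0.006,"ty":0,"tz":0,"yaw":0,"jaw":0}]'
python3 -c "
from h import *
to(.5425,.138,.225,78.4)"
```

```text
time: 9.35
tool_pos: [0.5135, -0.0031, 0.2257]
ee_rot: [0.774, 0.633, -0.0, -0.0]
contact_force: [-0.8, -2.3, 2.1]
gripper_width: 0.001
grip_force: 1.2
time: 9.65
tool_pos: [0.5146, 0.0028, 0.2256]
ee_rot: [0.774, 0.633, -0.0, -0.0]
contact_force: [0.1, 0.5, 0.0]
gripper_width: 0.001
grip_force: 0.0
t 9.65 pos [0.5146 0.0028 0.2256] phi 78.55 f [0.1 0.5 0. ] j1,j6 [-6.3  5.1]
shift [0.138  0.0005 0.0006] yaw 0.0026 (mod 2pi)
```

```bash
python3 -m creep '[{"tx":0.002,"ty":0,"tz":0,"yaw":0,"jaw":0},{"tx":0.004,"ty":0,"tz":0,"yaw":0,"jaw":0},{"tx":0.006,"ty":0,"tz":0,"yaw":0,"jaw":0}]'
python3 -m creep '[{"tx":0.002,"ty":0,"tz":0,"yaw":0,"jaw":0}]'
python3 -m creep '[{"tx":0.002,"ty":0,"tz":0,"yaw":0,"jaw":0}]'
python3 -c "
from h import *
to(.5425,.138,.225,78.4)"
```

```text
time: 9.95
tool_pos: [0.5158, 0.0085, 0.2256]
ee_rot: [0.774, 0.633, -0.0, -0.0]
contact_force: [-1.1, -2.2, 0.5]
gripper_width: -0.003
grip_force: 1.2
time: 10.05
tool_pos: [0.5162, 0.0105, 0.2256]
ee_rot: [0.774, 0.633, -0.0, -0.0]
contact_force: [-0.8, -2.0, -1.0]
gripper_width: 0.001
grip_force: 1.2
time: 10.15
tool_pos: [0.5166, 0.0125, 0.2256]
ee_rot: [0.774, 0.633, -0.0, -0.0]
contact_force: [-2.9, -16.1, 1.7]
gripper_width: -0.003
grip_force: 9.3
t 10.15 pos [0.5166 0.0125 0.2256] phi 78.55 f [ -2.9 -16.1   1.7] j1,j6 [-5.2  6.2]
shift [0.1282 0.0005 0.0006] yaw 0.0026 (mod 2pi)
```

```bash
python3 -m creep '[{"tx":0.0005,"ty":0,"tz":0,"yaw":0,"jaw":0},{"tx":-0.02,"ty":0,"tz":0,"yaw":0,"jaw":0},{"tx":-0.05,"ty":0,"tz":0,"yaw":0,"jaw":0},{"tx":-0.06,"ty":0,"tz":-0.04,"yaw":0,"jaw":0},{"tx":-0.06,"ty":0,"tz":-0.08,"yaw":0,"jaw":0},{"tx":-0.06,"ty":0,"tz":-0.12,"yaw":0,"jaw":0},{"tx":-0.06,"ty":0,"tz":-0.13,"yaw":0,"jaw":0},{"tx":-0.06,"ty":0,"tz":-0.13,"yaw":0,"jaw":0}]'
python3 - <<'E'
from h import *
ci=vision.camera_info("wrist");w=vision.grab_frame("wrist");t=vision.grab_frame("scene")
c=proj(ci,(.5425,.138,.05));print(c)
a=np.radians(78.4)
for n,r,z in(("plate home",-.121,.078),("plate back",-.155,.078),("block",-.099,.048),("slot",-.06,.046)):print(n,proj(ci,(.5425+r*np.cos(a),.138+r*np.sin(a),z)))
m=np.zeros((384,790,3),np.uint8);m[:,:512]=w;s=proj(vision.camera_info("scene"),(.53,.1,.05)).astype(int)
m[:240,515:790]=cv2.resize(t[s[1]-40:s[1]+40,s[0]-46:s[0]+46],(275,240),interpolation=cv2.INTER_CUBIC)
cv2.imwrite("pics/m3.png",m)
E
```

```text
time: 10.95
tool_pos: [0.5051, -0.0464, 0.3571]
ee_rot: [0.774, 0.633, 0.001, 0.001]
contact_force: [0.1, 0.5, -0.4]
gripper_width: -0.002
grip_force: 0.0
[251.31454065 -80.81621952]
plate home [251.29092305  99.28526134]
plate back [251.33359001 146.82291801]
block [251.44140195  69.8701925 ]
slot [251.41073819  15.47357742]
```

View pics/m3.png

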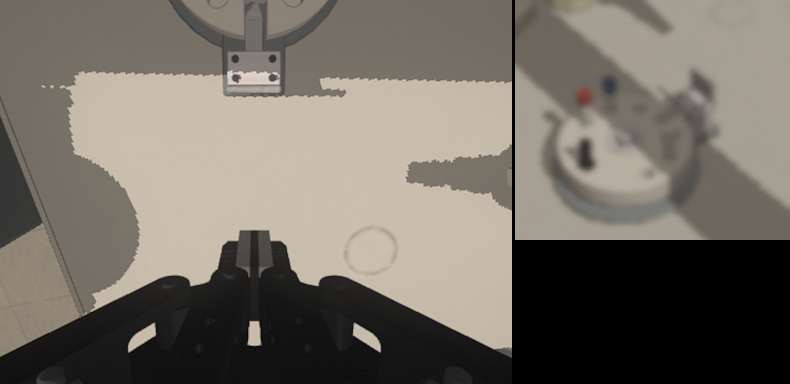

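The picture shows the bar's nose in the slot at about (253, 20). The thumb plate is flush against the guide block at about (253, 90). The tubes are upright and the hand is clear.

```bash
python3 -c "
from station import bot
print(bot.sign_off())"
```

```text
the job is handed in; nothing more can be done
None
```

The carousel is parked: the disc's slot faces the bar, the bar is pushed home against its stop, the tubes look upright and undisturbed, and the hand is clear; the job was handed in after about 11 s, but no verdict came back.

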